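# Clear the mixer deck and fit its drive sleeve

## Robot

A 6-joint arm with a two-finger parallel gripper is mounted at the origin on the work surface. World frame = base frame: x ahead of the robot, y to its left, z up, the work surface at z = 0. Lengths are in m, angles in rad, forces in N, time in s.
With the tool pointing down it reaches from about 0.35 to 0.85 m from the base axis. Payload 8.1 kg.
Tool frame: the origin (TCP) lies where the fingers leave the gripper's body, on its centre line; the fingertips stand 84 mm ahead of it and the grasp point (between the pads) lies 65 mm ahead of it; z points along the fingers, y is the line along which they close (so a half turn about z gives the same grasp; the last joint's range is limited). The gripper opens to 93 mm and grips with 3 to 60 N. Pads are 15 mm wide; open, the fingers measure 128 mm over their backs; the gripper's body (75 mm by 188 mm) begins 65 mm behind the grasp point.
Start: joints at [-1.199, 0.13, 1.488, -0, 1.523, -0.085], TCP at [0.265, -0.538, 0.303] pointing down, gripper open.
Joint ranges: [-2.96, 2.96], [-0.89, 2.26], [0.02, 2.5], [-1.34, 4.48], [0, 2.73], [-2.66, 2.66]. Speed limits (rad/s): [2.39, 2.39, 2.79, 3.14, 3.14, 3.14].

## Interface

Orientations are given as a rotation vector (axis times angle).
In Python, from plant import robot gives the robot as it stands.
- The arm moves only by the shell command python3 -m jog 'ROWS' [FORCE]. ROWS is text: rows parted by semicolons, each of 5 numbers parted by spaces: the opening, from 0 (shut) to 1 (fully open), then the shift along the tool's x, y, z in m, then the turn about the tool's z in degrees. A call has 1 to 10 rows; each row shifts and turns the commanded pose from where the row before left it, along the tool's axes as they then stand; what a row does not reach is not made up. A row lasts 1/12 s, in which the tool goes at most 41.7 mm and 7.16 degrees, less where a joint would pass 70% of its speed; a pose out of reach is approached as far as the arm can. A call with a gripper value outside its range is refused whole. The fingers move at their own pace and stop on an object; FORCE is the grip in N (left out, the last holds). Time passes only in rows, so rows that do not move let the fingers close. It gives the time, the measured TCP pose, the force, the opening and the grip force at its end, in the units of the state.
- robot.read_state(): the state, without advancing time (a new reading comes with each control period).
- robot.read_camera(name): name is "side" or "top" or "wrist"; returns a dict with "color" (400x640x3 uint8, red, green, blue), "intrinsics" (3x3 intrinsics, pixels), "pose" (4x4, takes a point from camera to world coordinates); the wrist camera has in their place "tool_from_camera" (4x4, takes a point from camera to tool coordinates, whose origin is the TCP and whose axes are the flange's). Camera axes: x right, y down, z forward; pixel columns grow to the right and rows downward; lengths in m; the calibration is good to about 2 mm. A picture is of the moment at which its call begins: read the wrist's pose just before it. There is no depth.
- robot.close_job(): hands the job in; it is judged then, once.
The state is a dict: "t": time; "q": joint angles; "dq": joint speeds; "joint_torque": joint torques, N m; "tool_pos": TCP position; "orientation": TCP orientation; "force": force on the tool from outside, world axes, zero at the start; "wrist_torque": the same for the moment, N m; "opening": finger opening in m; "gripper_force": force on a finger pad.
Only numpy, scipy, OpenCV 4.12 (cv2) and the standard library are available. Lean on these libraries where they do the work, as an engineer would, in place of code of your own. Each camera call takes 0.05 s, during which the arm holds its last target. There are 200 camera calls.

## Task

Using the scraper block, wipe the three orange plastic chips off the mixer's deck into its grey catch tray, without touching the chips with the fingers, and set the scraper down on the bench clear of the mixer. Then slide the blue sleeve, flange down, over the spindle until it rests on the raised red collar and let go of it there, with the collar still up. Finally press the sleeve down from above until its flange lies fully home, flush on the deck, and leave the bottle, beaker and jar alone.

Things in the scene. Friction and masses are not known exactly. Their poses are not given: they have to be found in the camera images.
- mixer: Bench mixer base, fixed: white box with blue side panels and a bare aluminium deck 190 x 190 mm, its flat top 60 mm above the bench. Origin on the bench under the deck's centre; z up. The spindle stands at the deck's centre. The chips lie on the deck on the spindle's +y side, centres within x -55 to 45, y 48 to 66 mm. The catch tray is on the -x side.
- tray_floor (a point): Centre of the floor of the mixer's open grey catch tray, which adjoins the deck's -x edge over its full width: inside it spans, in the mixer's frame, x -95 to -176 mm and y -91 to 91 mm; floor 20 mm and rim 45 mm above the bench. Things pushed over the deck's -x edge drop into it.
- spindle_base (a point): Point on the spindle's axis at the height of the deck top. The spindle is a fixed upright steel shaft, 24 mm diameter, rising 55 mm above the deck; its top 10 mm taper to 12 mm diameter.
- spindle_tip (a point): Centre of the spindle's top end, 115 mm above the bench.
- collar (a joint): Red ejector collar, 40 mm diameter, round the spindle, which slides on it: 0 m = fully up, its flat top 25 mm above the deck; the value is how far it has been pushed down; 0.025 m = fully down, its top flush with the deck. It moves only against friction of about 9 N (the sleeve's weight does not move it) and stays where it is left.
- sleeve: Blue plastic drive sleeve, about 0.27 kg: flange 120 mm diameter, 8 mm thick, at the bottom; above it a round hub 60 mm diameter, up to 55 mm total height; a round bore of 28 mm diameter right through (ring-shaped top face 16 mm wide). Origin at the centre of the flange's underside, z up along the bore. Starts flange down on the bench.
- scraper: Scraper block, about 0.2 kg, standing on the bench: green block 30 mm (x) x 90 mm (y), from its black rubber sole (26 x 86 mm) up to 28 mm, with an upright yellow grip plate 18 mm thick (x), 60 mm long (y) from 28 to 80 mm height. Origin at the centre of the sole, z up. Wipes with its long sides, moving along its x.
- chip_a: Orange plastic chip 24 x 16 x 7 mm lying flat on the mixer's deck; origin at the centre of its underside.
- chip_b: Orange plastic chip 20 x 18 x 8 mm lying flat on the mixer's deck; origin at the centre of its underside.
- chip_c: Orange plastic chip 22 x 14 x 7 mm lying flat on the mixer's deck; origin at the centre of its underside.
- reagent_bottle: Amber bottle, 66 mm diameter, 150 mm tall, a bystander. Origin under its centre.
- beaker: White ceramic beaker, 72 mm diameter, 85 mm tall, a bystander. Origin under its centre.
- sample_jar: White jar with green cap, 60 mm diameter, 70 mm tall, a bystander. Origin under its centre.
Not all that is in view belongs to the job. Of the things that look like the sleeve, the larger one is meant.

How it is judged:
On the way, in this order (a step that is already met when the one before it is completed fails the run):
1. all three chips are in the catch tray and the scraper stands or lies released on the bench, clear of the mixer (x of chip_a in the frame of mixer between -0.178 and -0.096 m and y of chip_a in the frame of mixer between -0.093 and 0.093 m and z of each of chip_a, chip_b, chip_c in the frame of mixer below 0.048 m and x of chip_b in the frame of mixer between -0.178 and -0.096 m and y of chip_b in the frame of mixer between -0.093 and 0.093 m and x of chip_c in the frame of mixer between -0.178 and -0.096 m and y of chip_c in the frame of mixer between -0.093 and 0.093 m and height (world z) of scraper below 0.02 m and contact force between scraper and mixer below 0.01 N and contact force between the fingers and scraper below 0.05 N and linear speed of scraper below 0.01 m/s), for 0.2 s.
2. the sleeve, flange down, is over the spindle, resting released on the collar, which is still up (pushed down less than 14 mm) (horizontal distance between sleeve and spindle_base below 0.004 m and angle between sleeve's own z axis and vertical below 0.06 rad and contact force between the fingers and sleeve below 0.05 N and linear speed of sleeve below 0.01 m/s and z of sleeve in the frame of mixer below 0.09 m and value of joint collar below 0.014 m), for 0.2 s.
At the end, for the whole second after the job is handed in: Sleeve flange down on the spindle (4 mm of its axis, 0.03 rad upright), within 2.5 mm of the deck, collar down over 22 mm; all chips inside the catch tray; scraper on the bench (origin below 20 mm), clear of the mixer; all released and at rest (all of step 1 and horizontal distance between sleeve and spindle_base below 0.004 m and contact force between the fingers and sleeve below 0.05 N and linear speed of sleeve below 0.01 m/s and angle between sleeve's own z axis and vertical below 0.03 rad and z of sleeve in the frame of mixer between 0.057 and 0.0625 m and value of joint collar above 0.022 m); the robot touches nothing.
It fails at once if the fingers touch a chip (contact force between the fingers and chip_a above 0.3 N or contact force between the fingers and chip_b above 0.3 N or contact force between the fingers and chip_c above 0.3 N).
It fails at once if the sleeve is used on the chips or set down on one (contact force between sleeve and chip_a above 0.3 N or contact force between sleeve and chip_b above 0.3 N or contact force between sleeve and chip_c above 0.3 N).
It fails at once if a bystander (bottle, beaker, jar) is moved more than 30 mm (distance of any of reagent_bottle, beaker, sample_jar from where it was at the start of the episode above 0.03 m).
It also fails if it takes over 72 s, if anything falls off the work surface, if the arm or the gripper's body presses on something with over 40 N, if the wrist force passes 120 N, or if a joint passes its speed limit or range.

## Working session

There is one attempt and no reset: what is moved stays moved. The work goes in short steps, Python scripts to look and compute and a shell command to move; the robot and the scene stay as the last step left them, time stands still between calls to the robot, and variables do not carry over. Pictures are saved under pics/ and viewed, at most 11 in all, crops included, and the job is handed in when it is done.

```bash
ls; mkdir -p pics; python3 - <<'E'
from plant import robot
import cv2
s=robot.read_state(); print(s['t'],s['tool_pos'],s['orientation'],s['opening'])
for n in ("top","side"):
    c=robot.read_camera(n); cv2.imwrite(f"pics/{n}0.png",c['color'][:,:,::-1]); print(n,c['intrinsics'].round(1).tolist(),c['pose'].round(4).tolist())
E
```

```text
pics
0.0 [ 0.26451608 -0.53809478  0.30172624] [-3.05830047e+00 -7.10867190e-01  4.36516210e-04] 0.09275310333872724
top [[520.5, 0.0, 320.8], [0.0, 520.5, 204.0], [0.0, 0.0, 1.0]] [[0.0066, -0.9919, 0.1267, 0.4154], [-1.0, -0.0061, 0.0039, -0.0235], [-0.0031, -0.1267, -0.9919, 1.4043], [0.0, 0.0, 0.0, 1.0]]
side [[393.8, 0.0, 316.5], [0.0, 393.8, 207.7], [0.0, 0.0, 1.0]] [[-0.871, -0.3956, 0.2912, 0.3165], [-0.491, 0.6832, -0.5406, 0.4779], [0.0149, -0.6138, -0.7893, 0.8048], [0.0, 0.0, 0.0, 1.0]]
```

View pics/top0.png

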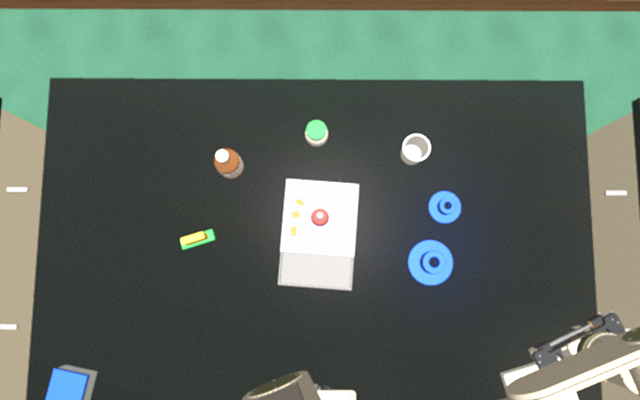

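View pics/side0.png

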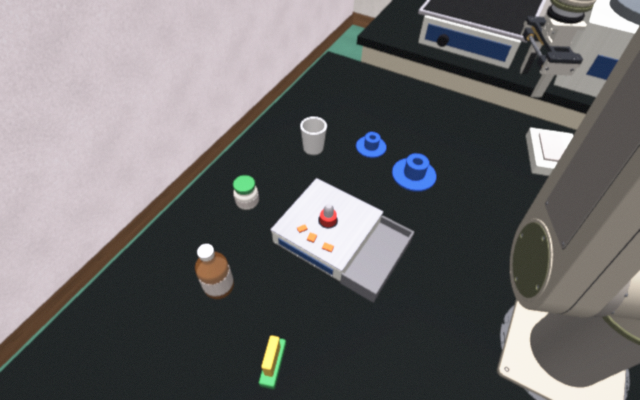

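Top view: the mixer deck is at about (320,217) with the tray below it (world -x), chips at about (295,215), and the scraper at (198,239). There are two blue sleeve-like parts. The one at (431,262) is larger and the one at (445,207) is smaller, so the larger fits the description. I'll confirm with an enlarged crop while measuring.

```bash
cat > h.py <<'E'
import numpy as np, cv2
from scipy.spatial.transform import Rotation as R
from plant import robot
def ray(c,uv,z,pose=None):
    P=c['pose'] if pose is None else pose
    d=P[:3,:3]@np.linalg.solve(c['intrinsics'],[uv[0],uv[1],1.0]); o=P[:3,3]
    return (o+d*(z-o[2])/d[2])
def proj(c,p,pose=None):
    P=c['pose'] if pose is None else pose
    q=c['intrinsics']@(P[:3,:3].T@(np.asarray(p)-P[:3,3])); return q[:2]/q[2]
def blobs(img,lo,hi,amin=15):
    m=cv2.inRange(cv2.cvtColor(img,cv2.COLOR_RGB2HSV),np.array(lo),np.array(hi))
    out=[]
    for k in cv2.findContours(m,cv2.RETR_EXTERNAL,cv2.CHAIN_APPROX_NONE)[0]:
        if cv2.contourArea(k)>=amin: out.append((cv2.contourArea(k),k))
    return sorted(out,key=lambda t:-t[0])
def wrist():
    s=robot.read_state(); c=robot.read_camera("wrist")
    T=np.eye(4); T[:3,:3]=R.from_rotvec(s['orientation']).as_matrix(); T[:3,3]=s['tool_pos']
    c['pose']=T@c['tool_from_camera']; return s,c
def totool(d,s):  # world displacement -> tool axes
    return R.from_rotvec(s['orientation']).as_matrix().T@np.asarray(d)
E
python3 - <<'E'
from h import *
c=robot.read_camera("top"); I=c['color']
def rep(n,lo,hi,z,amin=15):
    for a,k in blobs(I,lo,hi,amin):
        r=cv2.minAreaRect(k); bp=cv2.boxPoints(r)
        W=np.array([ray(c,p,z)[:2] for p in bp]); print(n,a,np.round(r[0],1),'ctr',W.mean(0).round(4),'sides',np.linalg.norm(W[1]-W[0]).round(4),np.linalg.norm(W[2]-W[1]).round(4),'ang',np.degrees(np.arctan2(*(W[1]-W[0])[::-1])).round(1),np.degrees(np.arctan2(*(W[2]-W[1])[::-1])).round(1))
rep('orange',(8,120,150),(22,255,255),.067,8)
rep('yellow',(23,120,120),(35,255,255),.08)
rep('green',(45,120,80),(75,255,255),.028,60)
rep('blue',(100,120,80),(125,255,255),.008,300)
rep('red',(0,150,80),(5,255,255),.085)
# deck
rep('deck',(0,0,205),(180,40,255),.06,1500)
rep('grey',(0,0,120),(180,40,200),.045,1000)
a=cv2.resize(I[170:300,270:480],None,fx=3.8,fy=3.8,interpolation=cv2.INTER_CUBIC)
cv2.imwrite('pics/crop1.png',a[:,:,::-1])
E
```

```text
orange 266.5 [227.3 161.5] ctr [0.6971 0.2274] sides 0.0635 0.0542 ang -45.9 -137.1
yellow 26.0 [193.2 237.5] ctr [0.4967 0.3062] sides 0.0673 0.0244 ang -72.1 -160.8
blue 1689.0 [430. 262.] ctr [ 0.4401 -0.3099] sides 0.1232 0.1219 ang -89.6 178.5
blue 1042.5 [ 66.3 386.9] ctr [0.1119 0.6387] sides 0.0847 0.0985 ang -10.5 -103.0
blue 874.5 [444.5 206.5] ctr [ 0.5892 -0.352 ] sides 0.0894 0.0898 ang -89.7 178.4
deck 7656.5 [318.3 233.6] ctr [ 0.5117 -0.0121] sides 0.2753 0.1952 ang -3.5 -94.1
deck 1684.5 [585.4 391.5] ctr [ 0.122  -0.6794] sides 0.3289 0.0938 ang -69.7 -162.2
```

View pics/crop1.png

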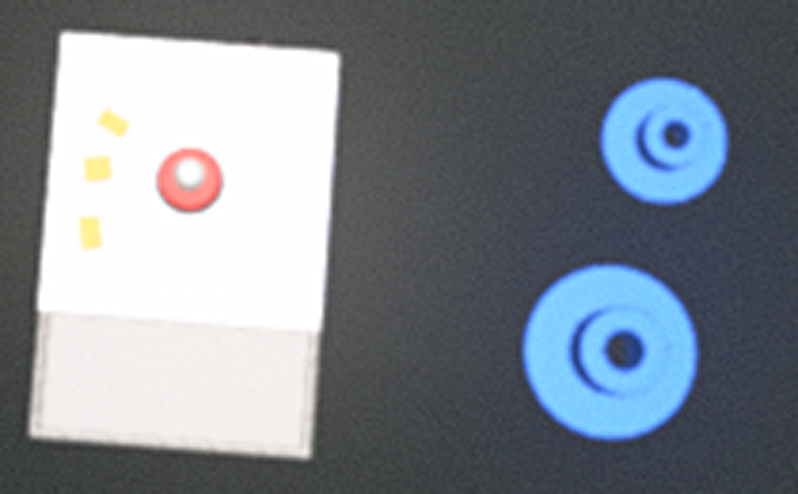

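The large one at (430,262) has a 122 mm flange and the other is 90 mm, so the large one is the sleeve. Next: the deck corners and the scraper pose.

```bash
python3 - <<'E'
from h import *
c=robot.read_camera("top"); I=c['color']
f=lambda x,y:((x+.5)/3.8-.5+270,(y+.5)/3.8-.5+170)
D=np.array([ray(c,f(*p),.06)[:2] for p in [(60,33),(340,53),(322,330),(38,311)]])
T=np.array([ray(c,f(*p),.045)[:2] for p in [(31,437),(310,458)]])
print('deck',D.round(4).tolist(),'ctr',D.mean(0).round(4),'tray',T.round(4).tolist())
e=D[0]-D[3]+D[1]-D[2]; yaw=np.arctan2(e[1],e[0]); print('yaw',np.degrees(yaw))
print('collar px->',ray(c,f(190,180),.085+0.0).round(4))
x0=np.array([np.cos(yaw),np.sin(yaw)]);y0=np.array([-x0[1],x0[0]])
for p in [(113,123),(97,168),(90,233)]:
    d=ray(c,f(*p),.067)[:2]-D.mean(0); print('chip',(d@x0).round(4),(d@y0).round(4))
h=cv2.cvtColor(I,cv2.COLOR_RGB2HSV)[225:255,170:225]
m=((h[...,1]>100)&(h[...,2]>80)).astype(np.uint8)
for n,lo,hi,z in(('all',0,180,.028),('green',42,80,.028),('yel',20,36,.08)):
    k=(m&(h[...,0]>=lo)&(h[...,0]<=hi)).astype(np.uint8)
    pts=cv2.findNonZero(k).reshape(-1,2)+[170,225]
    W=np.array([ray(c,p,z)[:2] for p in pts],np.float32); r=cv2.minAreaRect(W); print(n,len(W),np.array(r[0]).round(4),np.array(r[1]).round(4),r[2]); print(cv2.boxPoints(r).round(3).tolist())
s,w=wrist(); print(w['tool_from_camera'].round(4).tolist(),w['intrinsics'].round(1).tolist())
for n,k,z in (('orange',((8,120,150),(22,255,255)),0),):pass
print(R.from_rotvec(s['orientation']).as_matrix().round(3).tolist())
E
```

```text
deck [[0.6544, 0.075], [0.6416, -0.118], [0.4518, -0.1053], [0.4633, 0.087]] ctr [ 0.5528 -0.0153] tray [[0.3785, 0.0916], [0.3657, -0.0979]]
yaw -3.7082499187134217
collar px-> [ 0.5506 -0.0155  0.085 ]
chip 0.0349 0.0551
chip 0.0033 0.0636
chip -0.0411 0.0649
all 312 [0.4972 0.309 ] [0.0375 0.0956] 17.83029556274414
[[0.4650000035762787, 0.3490000069141388], [0.49399998784065247, 0.257999986410141], [0.5299999713897705, 0.26899999380111694], [0.5, 0.36000001430511475]]
green 174 [0.4957 0.3084] [0.0346 0.0955] 18.92755699157715
[[0.46399998664855957, 0.3479999899864197], [0.4950000047683716, 0.257999986410141], [0.527999997138977, 0.26899999380111694], [0.4970000088214874, 0.35899999737739563]]
yel 132 [0.4969 0.3063] [0.0247 0.0673] 17.592227935791016
[[0.4749999940395355, 0.33500000834465027], [0.4950000047683716, 0.27000001072883606], [0.5189999938011169, 0.27799999713897705], [0.49900001287460327, 0.34200000762939453]]
[[0.0002, -0.9654, -0.2608, 0.0715], [1.0, 0.0001, 0.0004, -0.0005], [-0.0003, -0.2608, 0.9654, -0.0827], [0.0, 0.0, 0.0, 1.0]] [[318.5, 0.0, 322.0], [0.0, 318.5, 200.4], [0.0, 0.0, 1.0]]
[[0.897, 0.441, -0.0], [0.441, -0.897, 0.001], [0.0, -0.001, -1.0]]
```

```bash
python3 -m jog '1 .0264 -.0298 0 0;1 .0264 -.0298 0 0;1 .0264 -.0298 0 0;1 .0264 -.0298 0 0;1 .0264 -.0298 0 0;1 .0264 -.0298 0 0;1 .0264 -.0298 0 0;1 .0264 -.0298 0 0;1 .0264 -.0298 0 0;1 .0264 -.0298 0 0' && python3 -m jog '1 .0264 -.0298 0 0;1 .0264 -.0298 0 0;1 .0264 -.0298 0 0;1 .0264 -.0298 0 0;1 .0264 -.0298 0 0;1 .0264 -.0298 0 0;1 .0264 -.0298 0 0;1 .0264 -.0298 0 0;1 .0264 -.0298 0 0;1 .0264 -.0298 0 0' && python3 -m jog '1 .0264 -.0298 0 0;1 .0264 -.0298 0 0;1 0 0 0 -7;1 0 0 0 -7;1 0 0 0 -7;1 0 0 0 -7;1 0 0 0 -7;1 0 0 0 -7;1 0 0 0 -7;1 0 0 0 -7' && python3 -m jog '1 0 0 0 -7;1 0 0 0 -7;1 0 0 0 -7;1 0 0 0 -5;1 0 0 0 0'
python3 - <<'E'
from h import *
s,c=wrist(); M=R.from_rotvec(s['orientation']).as_matrix(); print(s['t'],s['tool_pos'].round(4),M.round(3).tolist(),s['q'].round(3))
cv2.imwrite('pics/w1.png',c['color'][:,:,::-1])
h=cv2.cvtColor(c['color'],cv2.COLOR_RGB2HSV)
for n,lo,hi,z in(('green',42,80,.028),('yel',20,36,.08)):
    k=((h[...,1]>100)&(h[...,2]>80)&(h[...,0]>=lo)&(h[...,0]<=hi)).astype(np.uint8)
    k=cv2.morphologyEx(k,cv2.MORPH_OPEN,np.ones((3,3),np.uint8))
    pts=cv2.findNonZero(k).reshape(-1,2)
    W=np.array([ray(c,p,z)[:2] for p in pts],np.float32); r=cv2.minAreaRect(W); print(n,len(W),pts.min(0),pts.max(0),np.array(r[0]).round(4),np.array(r[1]).round(4),r[2])
E
```

```text
t: 1.08
tool_pos: [0.3701, -0.1528, 0.3028]
orientation: [3.06, 0.71, 0.001]
force: [0.5, -0.7, 0.2]
opening: 0.0929
gripper_force: 0.0
t: 1.92
tool_pos: [0.4757, 0.2316, 0.3027]
orientation: [3.06, 0.712, 0.001]
force: [0.6, -1.1, 0.5]
opening: 0.0928
gripper_force: 0.0
t: 2.75
tool_pos: [0.4967, 0.306, 0.3025]
orientation: [-2.362, -2.072, 0.001]
force: [-0.8, -0.9, 0.6]
opening: 0.0931
gripper_force: 0.0
t: 3.17
tool_pos: [0.4967, 0.306, 0.3026]
orientation: [-1.837, -2.548, 0.0]
force: [0.3, 0.1, -0.1]
opening: 0.0931
gripper_force: 0.0
3.1667 [0.4967 0.306  0.3026] [[-0.316, 0.949, -0.0], [0.949, 0.316, -0.0], [-0.0, -0.0, -1.0]] [0.464 0.086 1.536 0.    1.52  0.143]
green 57 [309 134] [328 143] [0.4758 0.3508] [0.0231 0.0082] 40.47832489013672
yel 1970 [110 151] [639 384] [0.6052 0.2414] [0.6126 0.2443] 10.311785697937012
```

View pics/w1.png

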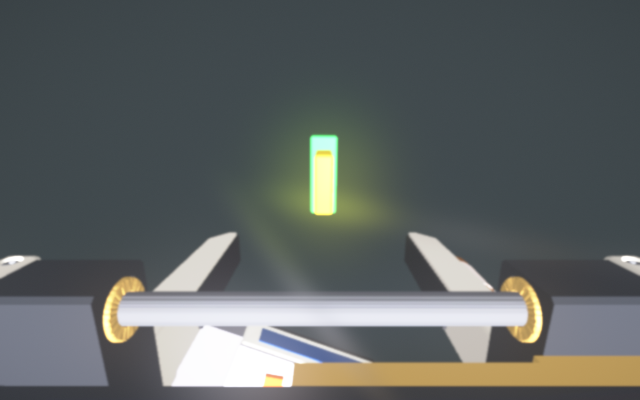

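The wrist view shows the scraper upright at (310–338, 134–215) between the fingers, with its yellow plate at about (324,183), aligned with the gripper.

```bash
python3 - <<'E'
from h import *
s,c=wrist()
h=cv2.cvtColor(c['color'],cv2.COLOR_RGB2HSV)[110:230,280:370]
k=((h[...,1]>110)&(h[...,2]>120)&(h[...,0]<=80)&(h[...,0]>18)).astype(np.uint8)
n,l,st,_=cv2.connectedComponentsWithStats(k); j=1+np.argmax(st[1:,4]); print(st[j])
y=((l==j)&(h[...,0]<=36)).astype(np.uint8)
for nm,mm,z in(('all',(l==j).astype(np.uint8),.028),('yel',y,.08)):
    pts=cv2.findNonZero(mm).reshape(-1,2); r=cv2.minAreaRect(pts); print(nm,r)
    W=np.array([ray(c,p+[280,110],z) for p in pts]); L=(W-s['tool_pos'])@R.from_rotvec(s['orientation']).as_matrix(); print(L.min(0).round(4),L.max(0).round(4),((L.min(0)+L.max(0))/2).round(4))
# deck check from wrist
print([proj(c,p).round(0) for p in [(.4967,.306,.08),(.4967,.308,.028)]])
E
```

```text
[ 29  25  29  51 176]
all ((43.0, 50.0), (50.0, 28.0), 90.0)
[-0.006  -0.0151  0.2746] [0.0504 0.0161 0.2746] [0.0222 0.0005 0.2746]Traceback (most recent call last):
  File "<stdin>", line 8, in <module>
AttributeError: 'NoneType' object has no attribute 'reshape'
```

```bash
python3 -m jog '1 .004 .001 .036 0;1 0 0 .036 0;1 0 0 .036 0;1 0 0 .036 0;1 0 0 .0356 0;1 0 0 0 0;0 0 0 0 0;0 0 0 0 0;0 0 0 0 0;0 0 0 0 0' 40 && python3 -m jog '0 0 0 0 0;0 0 0 0 0;0 0 0 0 0;0 0 0 0 0'
```

```text
t: 4.1
tool_pos: [0.4983, 0.3111, 0.1265]
orientation: [1.842, 2.542, 0.007]
force: [-0.9, -0.2, 0.2]
opening: 0.0708
gripper_force: 0.0
t: 4.43
tool_pos: [0.4966, 0.3103, 0.1235]
orientation: [1.843, 2.544, 0.001]
force: [0.2, -0.3, 0.2]
opening: 0.0446
gripper_force: 0.0
```

```bash
python3 -m jog '0 0 0 0 0;0 0 0 0 0;0 0 0 0 0;0 0 0 0 0;0 0 0 0 0;0 0 0 0 0'; python3 -m jog '0 0 0 -.03 0;0 0 0 -.03 0;0 0 0 -.03 0;0 0 0 -.03 0;0 0 0 0 0;0 0 0 0 0'
```

```text
t: 4.93
tool_pos: [0.4964, 0.3102, 0.123]
orientation: [-1.843, -2.544, 0.0]
force: [-0.3, 0.6, -0.9]
opening: 0.0179
gripper_force: 40.0
t: 5.43
tool_pos: [0.4975, 0.3108, 0.2454]
orientation: [1.841, 2.543, 0.006]
force: [-0.2, 0.1, -2.6]
opening: 0.0179
gripper_force: 40.0
```

```bash
python3 -m jog '0 0 0 0 5.5;0 0 0 0 5.5;0 0 0 0 5.5;0 0 0 0 5.5;0 -.0314 .0196 0 0;0 -.0314 .0196 0 0;0 -.0314 .0196 0 0;0 -.0314 .0196 0 0;0 -.0314 .0196 0 0;0 -.0314 .0196 0 0' && python3 -m jog '0 -.0314 .0196 0 0;0 -.0314 .0196 0 0;0 0 0 0 0;0 0 0 0 0'
python3 - <<'E'
from h import *
s,c=wrist(); M=R.from_rotvec(s['orientation']).as_matrix(); print(s['t'],s['tool_pos'].round(4),M.round(3).tolist())
t=robot.read_camera('side')
a=cv2.resize(t['color'][150:310,230:430],None,fx=2.5,fy=2.5,interpolation=cv2.INTER_CUBIC)
o=np.zeros((600,800,3),np.uint8); o[:400,:500]=a; b=cv2.resize(c['color'],(320,200)); o[400:600,:320]=b
b=robot.read_camera('top')['color'][160:310,260:385]; b=cv2.resize(b,None,fx=2.4,fy=2.4,interpolation=cv2.INTER_CUBIC); o[:360,500:800]=b[:,:300]
cv2.imwrite('pics/m1.png',o[:,:,::-1])
E
```

```text
t: 6.27
tool_pos: [0.6006, 0.1126, 0.2403]
orientation: [-2.292, -2.145, 0.005]
force: [0.7, 0.5, -2.1]
opening: 0.018
gripper_force: 40.0
t: 6.6
tool_pos: [0.6356, 0.0469, 0.2401]
orientation: [-2.296, -2.14, 0.005]
force: [-0.2, 0.0, -2.1]
opening: 0.0178
gripper_force: 40.0
6.6 [0.6356 0.0469 0.2401] [[0.07, 0.998, -0.004], [0.998, -0.07, -0.0], [-0.0, -0.004, -1.0]]
```

View pics/m1.png

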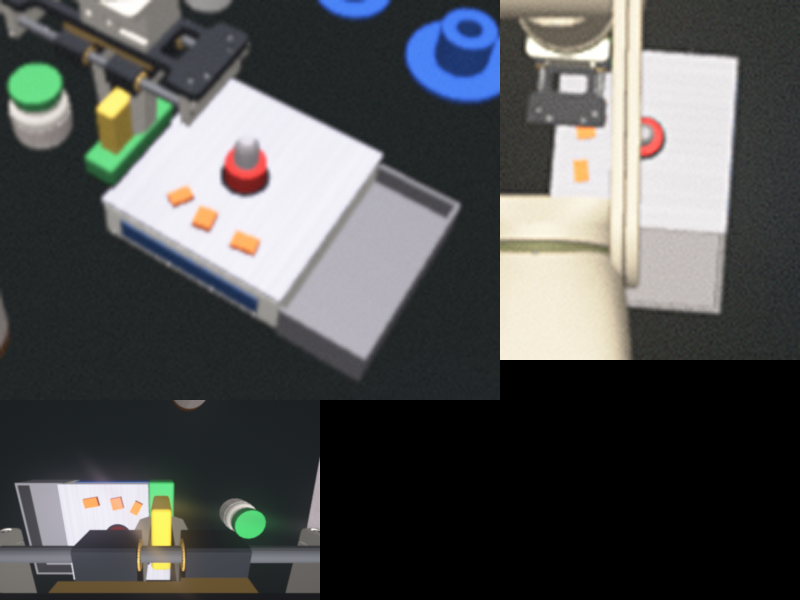

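Montage: the scraper is held upright just beyond the deck's +x edge row. The three chips are ahead of it at about (180,196), (205,218) and (245,243) in the side crop, and it clears the collar. I'll lower it to the deck.

```bash
python3 -m jog '0 0 0 .018 0;0 0 0 .018 0;0 0 0 .015 0;0 0 0 .003 0;0 0 0 0 0;0 0 0 0 0'; python3 -m jog '0 0 0 .002 0;0 0 0 0 0;0 0 0 0 0'
```

```text
t: 7.25
tool_pos: [0.636, 0.05, 0.1896]
orientation: [2.293, 2.147, 0.0]
force: [0.1, 0.2, -1.8]
opening: 0.0177
gripper_force: 40.0
t: 7.5
tool_pos: [0.6366, 0.0492, 0.1881]
orientation: [2.294, 2.145, 0.002]
force: [0.2, -0.4, -2.4]
opening: 0.0179
gripper_force: 40.0
```

```bash
python3 -m jog '0 0 0 .004 0;0 0 0 0 0;0 0 0 0 0'; python3 -m jog '0 0 0 .0005 0;0 0 0 0 0;0 0 0 0 0'
```

```text
t: 7.75
tool_pos: [0.6361, 0.049, 0.1831]
orientation: [-2.295, -2.146, 0.0]
force: [0.3, -0.3, -2.1]
opening: 0.0178
gripper_force: 40.0
t: 8.0
tool_pos: [0.6362, 0.049, 0.183]
orientation: [2.294, 2.146, 0.0]
force: [-1.7, -0.9, 2.7]
opening: 0.0179
gripper_force: 40.0
```

```bash
python3 -m jog '0 0 -.012 0 0;0 0 -.012 0 0;0 0 -.012 0 0;0 0 -.012 0 0;0 0 -.012 0 0;0 0 -.012 0 0;0 0 -.012 0 0;0 0 -.012 0 0' && python3 -m jog '0 0 -.012 0 0;0 0 -.012 0 0;0 0 -.012 0 0;0 0 -.012 0 0;0 0 -.012 0 0;0 0 -.012 0 0;0 0 -.012 0 0;0 0 -.012 0 0;0 0 0 0 0;0 0 0 0 0'
python3 - <<'E'
from h import *
t=robot.read_camera('side'); k=robot.read_camera('top')
o=np.zeros((400,800,3),np.uint8); o[:,:500]=cv2.resize(t['color'][150:310,230:430],None,fx=2.5,fy=2.5,interpolation=cv2.INTER_CUBIC)
o[:360,500:800]=cv2.resize(k['color'][160:310,260:385],None,fx=2.4,fy=2.4,interpolation=cv2.INTER_CUBIC)
cv2.imwrite('pics/m2.png',o[:,:,::-1])
E
```

```text
t: 8.67
tool_pos: [0.5403, 0.0555, 0.183]
orientation: [2.294, 2.145, 0.002]
force: [0.8, -0.2, 1.0]
opening: 0.0181
gripper_force: 40.0
t: 9.5
tool_pos: [0.4445, 0.0619, 0.1826]
orientation: [2.294, 2.146, 0.001]
force: [0.1, -0.5, -2.2]
opening: 0.0176
gripper_force: 40.0
```

View pics/m2.png

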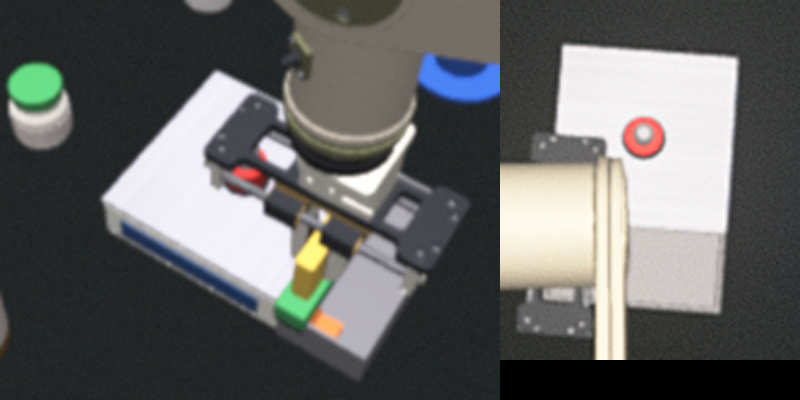

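The side crop shows the deck swept clean, with orange visible in the tray at about (325,322) and no chips left on the deck. I'll carry the scraper to the bench at +y.

```bash
python3 -m jog '0 0 0 -.02 0;0 0 0 -.02 0;0 .034 0 0 0;0 .034 0 0 0;0 .034 0 0 0;0 .034 0 0 0;0 .034 0 0 0;0 .034 0 0 0;0 .034 0 0 0;0 0 0 0 0' && python3 -m jog '0 0 0 .024 0;0 0 0 .024 0;0 0 0 .024 0;0 0 0 .02 0;0 0 0 .005 0;0 0 0 0 0;0 0 0 0 0;0 0 0 0 0'
python3 - <<'E'
from h import *
k=robot.read_camera('side'); c=robot.read_camera('top'); 
o=np.zeros((400,800,3),np.uint8); o[:,:500]=cv2.resize(k['color'][150:310,230:430],None,fx=2.5,fy=2.5,interpolation=cv2.INTER_CUBIC)
o[:360,500:800]=cv2.resize(c['color'][160:310,260:385],None,fx=2.4,fy=2.4,interpolation=cv2.INTER_CUBIC)
cv2.imwrite('pics/m3.png',o[:,:,::-1])
for a,q in blobs(k['color'],(5,120,130),(18,255,255),8):
    u=q.reshape(-1,2).mean(0)
    if 250<u[0]<420 and u[1]>180: 
        p=ray(k,u,.025)[:2]-[.552,-.0155]; print(a,u.round(1),'mixer',(p@[.998,-.067]).round(4),(p@[.067,.998]).round(4))
E
```

```text
t: 10.43
tool_pos: [0.4606, 0.3046, 0.2224]
orientation: [-2.29, -2.148, -0.003]
force: [1.1, -0.2, -0.9]
opening: 0.0177
gripper_force: 40.0
t: 11.1
tool_pos: [0.4611, 0.2995, 0.1261]
orientation: [2.294, 2.146, 0.001]
force: [-0.3, -0.0, -1.5]
opening: 0.0178
gripper_force: 40.0
```

View pics/m3.png

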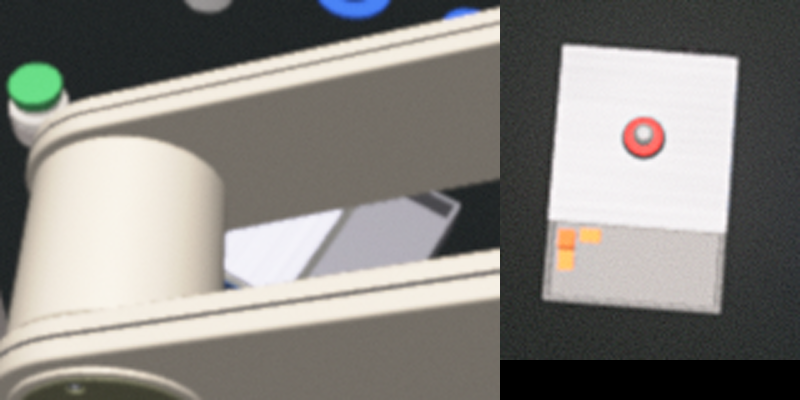

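The top crop shows all three chips in the tray, at (567,238), (590,236) and (565,260). I'll touch down, release, retreat, and check the chip coordinates along with a refined deck and collar position.

```bash
python3 -m jog '0 0 0 .003 0;0 0 0 0 0;0 0 0 0 0' && python3 -m jog '.6 0 0 0 0;.6 0 0 0 0;.6 0 0 0 0;.6 0 0 0 0;.6 0 0 0 0;.6 0 0 0 0;.6 0 0 0 0;.6 0 0 -.02 0;1 0 0 -.03 0;1 0 0 -.03 0' && python3 -m jog '1 0 0 -.04 0;1 0 0 -.04 0;1 0 0 0 0;1 0 0 0 0'
python3 - <<'E'
from h import *
k=robot.read_camera('top'); I=k['color']; h=cv2.cvtColor(I,cv2.COLOR_RGB2HSV)
f=lambda x,y:((x-500+.5)/2.4-.5+260,(y+.5)/2.4-.5+160)
D=np.array([ray(k,f(*p),.06)[:2] for p in [(562,44),(738,58),(725,233),(549,219)]]); C=D.mean(0); e=D[0]-D[3]+D[1]-D[2]; yaw=np.arctan2(e[1],e[0])
print('deck',C.round(4),np.degrees(yaw).round(2)); 
m=((h[...,0]<6)|(h[...,0]>172))&(h[...,1]>110)&(h[...,2]>80); m[:, :300]=0; m[:,345:]=0; m[:195]=0;m[240:]=0
hull=cv2.convexHull(cv2.findNonZero(m.astype(np.uint8))); (u,v),r=cv2.minEnclosingCircle(hull); print('collar',(u,v,r),ray(k,(u,v),.085).round(4), 'r mm',r*1.33/520*1000)
x0=np.array([np.cos(yaw),np.sin(yaw)]);y0=np.array([-x0[1],x0[0]])
for a,q in blobs(I,(5,110,130),(26,255,255),5):
    u=q.reshape(-1,2).mean(0)
    if 270<u[0]<360 and 200<u[1]<300:
        W=np.array([ray(k,p,.027)[:2]-C for p in q.reshape(-1,2)]); print('chip',a,'x',(W@x0).min().round(4),(W@x0).max().round(4),'y',(W@y0).min().round(4),(W@y0).max().round(4))
for n,lo,hi,z in(('green',42,80,.028),('yel',22,36,.08)):
    kk=((h[...,1]>100)&(h[...,2]>80)&(h[...,0]>=lo)&(h[...,0]<=hi)); kk[:,240:]=0; kk[:200]=0; kk[290:]=0;kk[:,:150]=0
    if kk.any(): W=np.array([ray(k,p[::-1],z)[:2] for p in np.argwhere(kk)]); print(n,len(W),W.min(0).round(3),W.max(0).round(3))
m=(h[...,0]>95)&(h[...,0]<125)&(h[...,1]>120)&(h[...,2]>80); m=m.astype(np.uint8); m[:,:395]=0; m[:235]=0; m[290:]=0; m[:,470:]=0
n,l,st,_=cv2.connectedComponentsWithStats(m); j=1+np.argmax(st[1:,4]); 
pt=cv2.findNonZero((l==j).astype(np.uint8)); (u,v),r=cv2.minEnclosingCircle(pt); (eu,ev),ax,an=cv2.fitEllipse(cv2.convexHull(pt)); print('sleeve',u,v,r,eu,ev,ax,ray(k,(eu,ev),.008).round(4))
E
```

```text
t: 11.45
tool_pos: [0.4607, 0.2995, 0.1229]
orientation: [2.294, 2.146, 0.001]
force: [0.5, 0.2, -1.1]
opening: 0.0177
gripper_force: 40.0
t: 12.28
tool_pos: [0.4595, 0.2989, 0.2023]
orientation: [-2.294, -2.145, 0.005]
force: [0.5, 0.8, -0.2]
opening: 0.0643
gripper_force: 0.0
t: 12.62
tool_pos: [0.4619, 0.3002, 0.2864]
orientation: [2.293, 2.145, 0.011]
force: [-0.3, 1.3, 0.1]
opening: 0.0905
gripper_force: 0.0
deck [ 0.5529 -0.0149] -3.83
collar (319.5, 216.5, 7.905794143676758) [ 0.5519 -0.0151  0.085 ] r mm 20.220588867480938
chip 75.0 x -0.1453 -0.105 y 0.0686 0.0857
chip 26.5 x -0.1147 -0.1029 y 0.0408 0.0598
green 245 [0.443 0.252] [0.48  0.339]
yel 182 [0.45  0.262] [0.47  0.326]
sleeve 430.07275390625 262.2798156738281 23.82617950439453 430.1287536621094 262.1932678222656 (46.26628494262695, 47.454559326171875) [ 0.4393 -0.3102  0.008 ]
```

Step 1 looks met: all chips are within tray x -0.145 to -0.103, and the scraper is standing on the bench at about (0.46,0.30). Next I'll go over the sleeve.

```bash
python3 -m jog '1 -.0381 .0013 0 0;1 -.0381 .0013 0 0;1 -.0381 .0013 0 0;1 -.0381 .0013 0 0;1 -.0381 .0013 0 0;1 -.0381 .0013 0 0;1 -.0381 .0013 0 0;1 -.0381 .0013 0 0' && python3 -m jog '1 -.0381 .0013 0 0;1 -.0381 .0013 0 0;1 -.0381 .0013 0 0;1 -.0381 .0013 0 0;1 -.0381 .0013 0 0;1 -.0381 .0013 0 0;1 -.0381 .0013 0 0;1 -.0381 .0013 0 0;1 0 0 0 0;1 0 0 0 0' && python3 -m jog '1 0 0 0 0;1 0 0 0 0'
python3 - <<'E'
from h import *
s,c=wrist(); I=c['color']; h=cv2.cvtColor(I,cv2.COLOR_RGB2HSV); M=R.from_rotvec(s['orientation']).as_matrix()
cv2.imwrite('pics/w2.png',I[:,:,::-1]); np.save('w2.npy',c['pose'])
print(s['tool_pos'].round(4),M.round(3).tolist(),proj(c,(.4393,-.3102,.055)),proj(c,(.4393,-.3102,.008)))
m=((h[...,0]>95)&(h[...,0]<125)&(h[...,1]>100)&(h[...,2]>60)).astype(np.uint8)
n,l,st,ce=cv2.connectedComponentsWithStats(m)
for j in range(1,n):
    if st[j,4]>300: print(st[j],ce[j].round(1))
E
```

```text
t: 13.33
tool_pos: [0.449, -0.007, 0.2803]
orientation: [-2.292, -2.144, 0.003]
force: [1.7, -0.2, 0.5]
opening: 0.0929
gripper_force: 0.0
t: 14.17
tool_pos: [0.4391, -0.3114, 0.2797]
orientation: [-2.295, -2.139, 0.001]
force: [-0.6, -0.8, 0.3]
opening: 0.0931
gripper_force: 0.0
t: 14.33
tool_pos: [0.4403, -0.3089, 0.2814]
orientation: [-2.292, -2.145, -0.0]
force: [0.4, 0.6, 0.1]
opening: 0.093
gripper_force: 0.0
[ 0.4403 -0.3089  0.2814] [[0.066, 0.998, -0.002], [0.998, -0.066, 0.002], [0.002, -0.002, -1.0]] [322.23993279 190.99605978] [322.21836488 181.44209198]
[  215    95   321   183 29369] [371.5 195.4]
[291 154  62  66 900] [318.6 184.3]
[306 175  32  31 777] [321.5 189.8]
```

View pics/w2.png

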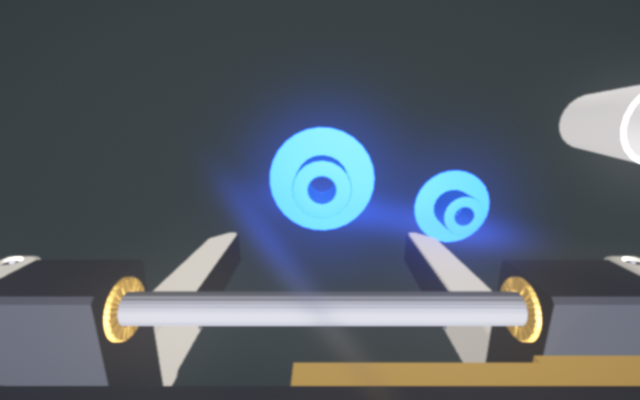

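The wrist view shows the large sleeve's flange circle centred at (322,178) and its bore at (321,190), within 1.5 mm of the tool axis. The small one is at (453,206), clear of the fingers. I'll descend and grip the hub.

```bash
python3 -m jog '1 -.0007 0 .036 0;1 0 0 .036 0;1 0 0 .036 0;1 0 0 .036 0;1 0 0 .02 0;1 0 0 .014 0;1 0 0 .0044 0;1 0 0 0 0;1 0 0 0 0' 30 && python3 -m jog '0 0 0 0 0;0 0 0 0 0;0 0 0 0 0;0 0 0 0 0;0 0 0 0 0;0 0 0 0 0;0 0 0 0 0;0 0 0 0 0'
```

```text
t: 15.13
tool_pos: [0.4411, -0.3106, 0.1012]
orientation: [2.293, 2.147, 0.0]
force: [0.4, 0.1, -0.4]
opening: 0.0928
gripper_force: 0.0
t: 15.8
tool_pos: [0.4405, -0.3111, 0.1006]
orientation: [2.294, 2.146, -0.0]
force: [-1.8, 0.7, 5.4]
opening: 0.0603
gripper_force: 30.0
```

```bash
python3 -m jog '0 0 0 -.03 0;0 0 0 -.03 0;0 0 0 -.03 0;0 0 0 -.03 0;0 0 0 -.03 0;0 .0335 .0102 0 0;0 .0335 .0102 0 0;0 .0335 .0102 0 0;0 .0335 .0102 0 0;0 .0335 .0102 0 0' && python3 -m jog '0 .0335 .0102 0 0;0 .0335 .0102 0 0;0 .0335 .0102 0 0;0 .0335 .0106 0 0;0 0 0 0 0;0 0 0 0 0;0 0 0 0 0;0 0 0 0 0'
python3 - <<'E'
from h import *
s,c=wrist(); I=c['color']; h=cv2.cvtColor(I,cv2.COLOR_RGB2HSV); print(s['tool_pos'].round(4),R.from_rotvec(s['orientation']).as_matrix().round(3).tolist())
m=((h[...,0]>85)&(h[...,0]<125)&(h[...,1]>100)&(h[...,2]>80)).astype(np.uint8)
n,l,st,ce=cv2.connectedComponentsWithStats(m); j=1+np.argmax(st[1:,4]); print(st[j])
# flange top rim, tool z = .1006-.008
o=c['tool_from_camera']
pts=[]
for u in range(240,405,5):
    q=np.nonzero(l[:,u]==j)[0]
    if len(q): d=o[:3,:3]@np.linalg.solve(c['intrinsics'],[u,q[0]-.5,1]); p=o[:3,3]+d*(.0926-o[2,3])/d[2]; pts.append(p[:2])
pts=np.array(pts); from scipy.optimize import least_squares
r=least_squares(lambda a:np.hypot(pts[:,0]-a[0],pts[:,1]-a[1])-.06,[0,0],loss='soft_l1',f_scale=.001); print('sleeve in tool',r.x.round(4),np.abs(r.fun).max().round(4),pts[:,0].max().round(4))
k=robot.read_camera('side')
out=np.zeros((400,800,3),np.uint8); out[:,:400]=cv2.resize(k['color'][130:290,240:400],(400,400),interpolation=cv2.INTER_CUBIC); out[:250,400:]=cv2.resize(I,(400,250))
cv2.imwrite('pics/m4.png',out[:,:,::-1])
E
```

```text
t: 16.63
tool_pos: [0.5025, -0.1456, 0.2495]
orientation: [-2.294, -2.145, 0.0]
force: [-0.8, -0.1, -2.1]
opening: 0.0604
gripper_force: 30.0
t: 17.3
tool_pos: [0.5521, -0.0171, 0.2497]
orientation: [-2.295, -2.145, 0.001]
force: [-0.4, -1.2, -2.0]
opening: 0.0603
gripper_force: 30.0
[ 0.5521 -0.0171  0.2497] [[0.068, 0.998, -0.001], [0.998, -0.068, -0.0], [-0.0, -0.001, -1.0]]
[  222   135   202   162 23942]
sleeve in tool [ 0.0015 -0.0009] 0.0006 0.0618
```

View pics/m4.png

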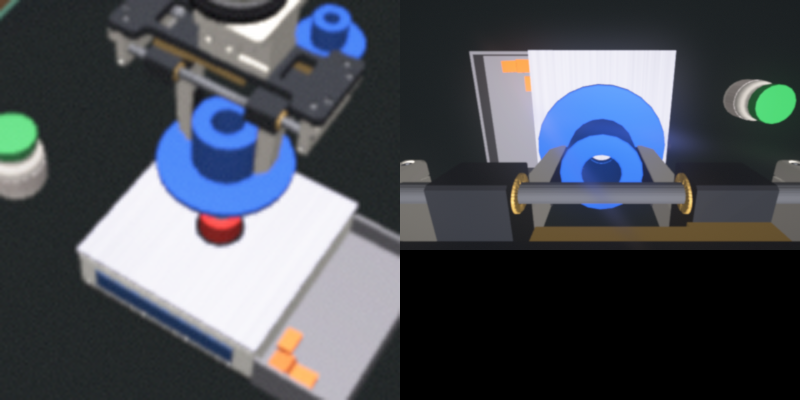

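The side crop shows the sleeve hovering over the red collar, with the chips in the tray and the flange level. The wrist view shows the deck's +y corners at full-resolution (208,82) and (442,83). I'll refine the offset using the deck edges.

```bash
python3 - <<'E'
from h import *
s,c=wrist(); g=cv2.GaussianBlur(cv2.cvtColor(c['color'],cv2.COLOR_RGB2GRAY),(3,3),0).astype(float); o=c['tool_from_camera']
zt=s['tool_pos'][2]-.06
def tl(u,v):
    d=o[:3,:3]@np.linalg.solve(c['intrinsics'],[u,v,1]); return (o[:3,3]+d*(zt-o[2,3])/d[2])[:2]
def edge(line,a,sgn): # subpixel max gradient
    d=np.diff(line)*sgn; i=int(np.argmax(d)); 
    off=0
    if 0<i<len(d)-1:
        e=d[i-1]-2*d[i]+d[i+1]; off=.5*(d[i-1]-d[i+1])/e if e else 0
    return a+i+.5+off
top=np.array([tl(u,edge(g[65:100,u],65,1)) for u in range(225,430,8)])
L=np.array([tl(edge(g[v,190:235],190,1),v) for v in range(100,180,6)])
Rr=np.array([tl(edge(g[v,425:470],425,-1),v) for v in range(100,230,6)])
for n,P,ax in(('top',top,0),('L',L,1),('R',Rr,1)):
    q=np.polyfit(P[:,1-ax],P[:,ax],1); print(n,'at0',q[1].round(4),'slope',q[0].round(4),'res',np.std(P[:,ax]-np.polyval(q,P[:,1-ax])).round(4))
E
```

```text
top at0 0.0992 slope 0.0002 res 0.0
L at0 -0.0962 slope -0.0008 res 0.0001
R at0 0.0951 slope 0.0013 res 0.0001
```

```bash
python3 -m jog '0 .0015 .0002 .015 0;0 0 0 .015 0;0 0 0 0 0;0 0 0 0 0' && python3 -m jog '0 0 0 .006 0;0 0 0 0 0;0 0 0 0 0' && python3 -m jog '0 0 0 .006 0;0 0 0 0 0;0 0 0 0 0'
```

```text
t: 17.78
tool_pos: [0.5521, -0.0154, 0.2194]
orientation: [-2.294, -2.144, 0.002]
force: [-0.1, 0.3, -2.6]
opening: 0.0602
gripper_force: 30.0
t: 18.03
tool_pos: [0.553, -0.015, 0.2146]
orientation: [2.294, 2.146, 0.0]
force: [0.7, -0.6, -2.7]
opening: 0.0599
gripper_force: 30.0
t: 18.28
tool_pos: [0.5526, -0.0148, 0.2079]
orientation: [-2.294, -2.146, 0.001]
force: [0.5, 0.4, -2.2]
opening: 0.0607
gripper_force: 30.0
```

```bash
python3 -m jog '0 0 0 .006 0;0 0 0 0 0;0 0 0 0 0' && python3 -m jog '0 0 0 .006 0;0 0 0 0 0;0 0 0 0 0' && python3 -m jog '0 0 0 .006 0;0 0 0 0 0;0 0 0 0 0'
```

```text
t: 18.53
tool_pos: [0.5525, -0.0147, 0.2016]
orientation: [-2.294, -2.146, 0.001]
force: [0.2, -0.1, -2.8]
opening: 0.0606
gripper_force: 30.0
t: 18.78
tool_pos: [0.5525, -0.0147, 0.1956]
orientation: [-2.294, -2.146, 0.001]
force: [0.4, 0.4, -3.0]
opening: 0.0605
gripper_force: 30.0
t: 19.03
tool_pos: [0.5526, -0.0148, 0.1897]
orientation: [-2.294, -2.146, 0.001]
force: [0.4, 0.3, -2.8]
opening: 0.0604
gripper_force: 30.0
```

```bash
python3 -m jog '0 0 0 .003 0;0 0 0 0 0;0 0 0 0 0' && python3 -m jog '0 0 0 .001 0;0 0 0 0 0;0 0 0 0 0'
```

```text
t: 19.28
tool_pos: [0.5528, -0.0148, 0.1871]
orientation: [-2.294, -2.146, 0.0]
force: [-0.9, -0.5, -3.5]
opening: 0.0605
gripper_force: 30.0
t: 19.53
tool_pos: [0.5529, -0.0148, 0.1862]
orientation: [-2.294, -2.146, -0.0]
force: [0.1, -0.5, -1.7]
opening: 0.0604
gripper_force: 30.0
```

```bash
python3 -m jog '0 0 0 .0007 0;0 0 0 0 0;0 0 0 0 0' && python3 -m jog '0 0 0 .0005 0;0 0 0 0 0;0 0 0 0 0'
```

```text
t: 19.78
tool_pos: [0.5529, -0.0148, 0.1855]
orientation: [-2.294, -2.146, 0.0]
force: [0.0, 0.1, -2.7]
opening: 0.0602
gripper_force: 30.0
t: 20.03
tool_pos: [0.5529, -0.0148, 0.185]
orientation: [-2.294, -2.146, 0.0]
force: [-0.1, 0.2, -2.8]
opening: 0.0606
gripper_force: 30.0
```

```bash
python3 -m jog '0 0 0 .0006 0;0 0 0 0 0;0 0 0 0 0' && python3 -m jog '1 0 0 0 0;1 0 0 0 0;1 0 0 0 0;1 0 0 0 0;1 0 0 0 0;1 0 0 0 0;1 0 0 0 0' && python3 -m jog '1 0 0 -.03 0;1 0 0 -.03 0;1 0 0 -.03 0;1 0 0 0 0;1 0 0 0 0;1 0 0 0 0'
python3 - <<'E'
from h import *
s,c=wrist(); k=robot.read_camera('side'); print(s['tool_pos'].round(4))
out=np.zeros((400,800,3),np.uint8); out[:,:400]=cv2.resize(k['color'][130:290,240:400],(400,400),interpolation=cv2.INTER_CUBIC); out[:250,400:]=cv2.resize(c['color'],(400,250))
cv2.imwrite('pics/m5.png',out[:,:,::-1])
E
```

```text
t: 20.28
tool_pos: [0.553, -0.0148, 0.1848]
orientation: [2.294, 2.146, 0.0]
force: [-2.7, 0.0, 2.0]
opening: 0.0607
gripper_force: 30.0
t: 20.87
tool_pos: [0.5529, -0.0148, 0.1844]
orientation: [-2.294, -2.146, 0.0]
force: [-0.1, 0.2, -0.8]
opening: 0.0927
gripper_force: 0.0
t: 21.37
tool_pos: [0.5528, -0.0148, 0.2741]
orientation: [-2.294, -2.146, 0.0]
force: [0.1, -1.1, 0.1]
opening: 0.0931
gripper_force: 0.0
[ 0.5528 -0.0148  0.2741]
```

View pics/m5.png

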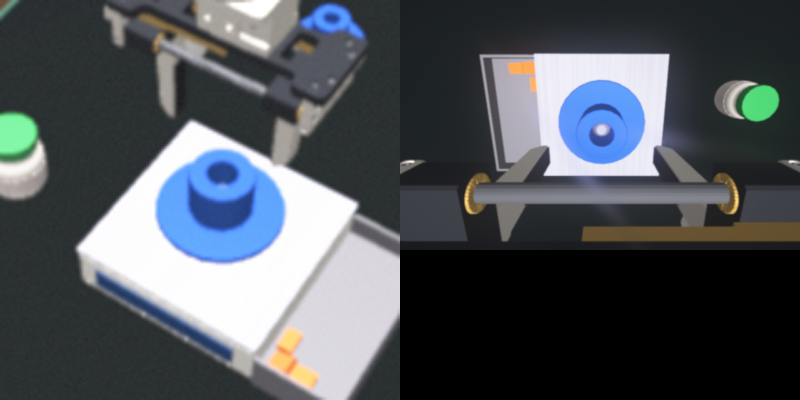

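Side crop: the sleeve rests level on the raised collar, with the flange above the deck and the spindle tip visible in the bore. The wrist view agrees. I'll narrow the fingers to the ring face and press.

```bash
python3 -m jog '.32 0 0 0 0;.32 0 0 0 0;.32 0 0 0 0;.32 0 0 0 0;.32 0 0 0 0;.32 0 0 0 0;.32 0 0 0 0;.32 0 0 0 0;.32 0 0 0 0;.32 0 0 0 0' && python3 -m jog '.32 .001 0 .02 0;.32 0 0 .02 0;.32 0 0 .005 0;.32 0 0 0 0;.32 0 0 0 0' && python3 -m jog '.32 0 0 .003 0;.32 0 0 .003 0;.32 0 0 0 0;.32 0 0 0 0'
```

```text
t: 22.3
tool_pos: [0.5529, -0.0148, 0.2745]
orientation: [2.294, 2.146, 0.0]
force: [-0.1, 0.0, 1.1]
opening: 0.0322
gripper_force: 0.0
t: 22.72
tool_pos: [0.5529, -0.0138, 0.2297]
orientation: [-2.294, -2.146, 0.0]
force: [-0.5, 0.3, -1.1]
opening: 0.0295
gripper_force: 0.0
t: 23.05
tool_pos: [0.5531, -0.0138, 0.2238]
orientation: [2.294, 2.146, 0.0]
force: [0.2, 0.5, 0.8]
opening: 0.0298
gripper_force: 0.0
```

```bash
python3 -m jog '.32 0 0 .003 0;.32 0 0 .003 0;.32 0 0 .003 0;.32 0 0 0 0' && python3 -m jog '.32 0 0 .003 0;.32 0 0 .003 0;.32 0 0 .003 0;.32 0 0 .003 0;.32 0 0 0 0;.32 0 0 0 0' && python3 -m jog '.32 0 0 .0015 0;.32 0 0 .0015 0;.32 0 0 0 0;.32 0 0 0 0'
```

```text
t: 23.38
tool_pos: [0.5532, -0.0138, 0.2148]
orientation: [2.294, 2.146, 0.001]
force: [0.2, -0.0, 0.2]
opening: 0.0296
gripper_force: 0.3
t: 23.88
tool_pos: [0.5532, -0.0138, 0.2027]
orientation: [2.294, 2.146, 0.001]
force: [0.5, -0.1, 1.9]
opening: 0.0301
gripper_force: 0.7
t: 24.22
tool_pos: [0.5532, -0.0138, 0.1998]
orientation: [2.294, 2.146, 0.001]
force: [0.4, -0.1, 4.3]
opening: 0.0299
gripper_force: 2.0
```

```bash
python3 -m jog '.32 0 0 .001 0;.32 0 0 0 0;.32 0 0 0 0' && python3 -m jog '.32 0 0 .0005 0;.32 0 0 0 0;.32 0 0 0 0'
```

```text
t: 24.47
tool_pos: [0.5532, -0.0138, 0.1994]
orientation: [2.294, 2.146, 0.001]
force: [-3.2, 0.4, 9.0]
opening: 0.0297
gripper_force: 4.3
t: 24.72
tool_pos: [0.5533, -0.0138, 0.1994]
orientation: [2.294, 2.146, 0.001]
force: [-4.6, -0.1, 12.2]
opening: 0.0298
gripper_force: 6.1
```

The tips are at 0.1154 m (expected 0.115) and the force is rising without motion, so it looks seated. One more nudge, then retreat and check.

```bash
python3 -m jog '.32 0 0 .001 0;.32 0 0 0 0;.32 0 0 0 0' && python3 -m jog '.32 0 0 -.004 0;.32 0 0 -.02 0;.32 0 0 -.03 0;.32 0 0 -.03 0;.32 0 0 -.03 0;.32 0 0 0 0;.32 0 0 0 0;.32 0 0 0 0'
python3 - <<'E'
from h import *
s,c=wrist(); k=robot.read_camera('side'); t=robot.read_camera('top')
out=np.zeros((400,800,3),np.uint8); out[:,:400]=cv2.resize(k['color'][130:290,240:400],(400,400),interpolation=cv2.INTER_CUBIC); out[:250,400:]=cv2.resize(c['color'],(400,250)); out[250:400,400:700]=t['color'][160:310,150:450]
cv2.imwrite('pics/m6.png',out[:,:,::-1])
# flange size in wrist view tells its height
h=cv2.cvtColor(c['color'],cv2.COLOR_RGB2HSV); m=((h[...,0]>95)&(h[...,0]<125)&(h[...,1]>100)&(h[...,2]>60)).astype(np.uint8)
m[240:]=0; n,l,st,_=cv2.connectedComponentsWithStats(m); j=1+np.argmax(st[1:,4]); print(st[j],s['tool_pos'].round(4))
M=R.from_rotvec(s['orientation']).as_matrix()
for z in (.068,.093):
    u=[proj(c,np.array([*s['tool_pos'][:2],z])+.06*(np.cos(a)*M[:,0]+np.sin(a)*M[:,1])) for a in np.linspace(0,6.28,90)]; u=np.array(u); print(z,u.min(0).round(1),u.max(0).round(1))
E
```

```text
t: 24.97
tool_pos: [0.5533, -0.0138, 0.1993]
orientation: [2.294, 2.146, 0.001]
force: [-8.9, 1.0, 19.6]
opening: 0.0296
gripper_force: 9.7
t: 25.63
tool_pos: [0.5527, -0.0138, 0.3101]
orientation: [-2.294, -2.146, 0.001]
force: [0.2, 0.1, -0.4]
opening: 0.0298
gripper_force: 0.0
[ 266  127  114  111 9327] [ 0.5527 -0.0138  0.3101]
0.068 [265.4 127. ] [380.4 239.5]
0.093 [261.  128.1] [385.  248.9]
```

View pics/m6.png

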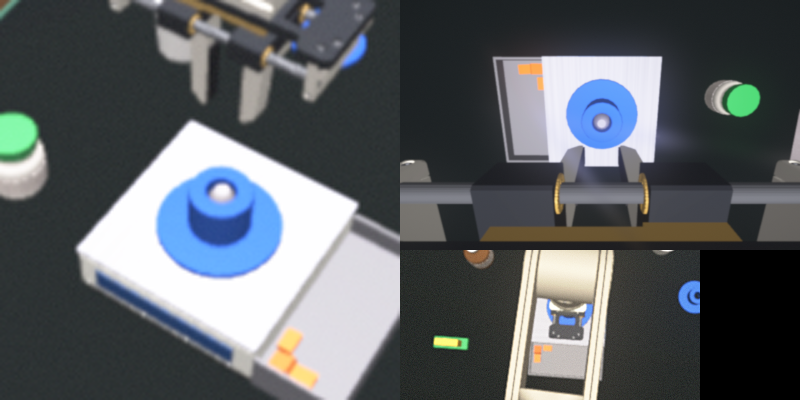

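The flange now appears 114 px wide. That matches the fully-down height (115 px) rather than the raised one (124 px). The spindle top is flush in the bore, the chips are in the tray, and the scraper stands on the bench. I'll hand in.

```bash
python3 -c "
from plant import robot
print(robot.close_job())"
```

```text
the job is handed in; nothing more can be done
None
```

I handed the job in at about 26 s, and the final images show it complete: all three chips in the tray, the scraper released on the bench, and the sleeve set on the raised collar, then pressed flush with the deck; the hand-in returned no verdict.

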